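# Fit a chromatography column and set the flow lever

## Robot

A 6-joint arm with a two-finger parallel gripper is mounted at the origin on the work surface. World frame = base frame: x ahead of the robot, y to its left, z up, the work surface at z = 0. Lengths are in m, angles in degrees, forces in N, time in s.
With the tool pointing down it reaches from about 0.325 to 0.9 m from the base axis. Payload 6.1 kg.
Tool frame: the origin (TCP) lies midway between the tips of the shut fingers; the grasp point (between the pads) lies 19 mm behind it; z points along the fingers, y is the line along which they close (so a half turn about z gives the same grasp; the last joint's range is limited). The gripper opens to 87 mm and grips with 3 to 60 N. Pads are 19 mm wide; open, the fingers measure 117 mm over their backs; the gripper's body (75 mm by 190 mm) begins 51 mm behind the grasp point.
Start: joints at [-84.46, 12.628, 87.462, -0, 79.91, -7.225], TCP at [0.138, -0.61, 0.223] pointing down, gripper open.
Joint ranges: [-170.65, 170.65], [-52.31, 119.04], [5.05, 147.46], [-71.25, 251.25], [11.57, 151.72], [-153.62, 153.62]. Speed limits (degrees/s): [147.25, 147.25, 172.46, 180, 180, 180].

## Interface

Orientations are given as a 3x3 rotation matrix whose columns are the frame's x, y, z axes.
In Python, from workcell import ctrl gives the robot as it stands.
- The arm moves only by the shell command python3 -m inch 'ROWS' [FORCE]. ROWS is JSON, a list of rows, each an object of numbers: "x", "y", "z": the shift along the tool's x, y, z normalised to -1 to 1, where 1 is 0.02 m; "twist": the turn about the tool's z normalised to -1 to 1, where 1 is 0.12 rad; "jaw": the finger opening in mm, from 0 to 87. In form: [{"x": .., "y": .., "z": .., "twist": .., "jaw": ..}, ...]. A call has 1 to 8 rows; each row shifts and turns the commanded pose from where the row before left it, along the tool's axes as they then stand; what a row does not reach is not made up. A row lasts 1/12 s, in which the tool goes at most 41.7 mm and 7.16 degrees, less where a joint would pass 70% of its speed; a pose out of reach is approached as far as the arm can. A call with a number of a shift or a turn outside -1 to 1 is refused whole. A call with a gripper value outside its range is refused whole. The fingers move at their own pace and stop on an object; FORCE is the grip in N (left out, the last holds). Time passes only in rows, so rows that do not move let the fingers close. It gives the time, the measured TCP pose, the force, the opening and the grip force at its end, in the units of the state.
- ctrl.sense(): the state, without advancing time (a new reading comes with each control period).
- ctrl.read_camera(name): name is "scene" or "top" or "wrist"; returns a dict with "pixels" (384x512x3 uint8, blue, green, red), "range_z" (384x512 float32, m along the optical axis (not along the pixel's ray), 0 where there is no reading), "vfov" (degrees; the focal length in pixels is half the picture's height over the tangent of half this angle, whatever the lens; pixels are square), "cx", "cy" (the principal point, pixels), "world_from_camera" (4x4, takes a point from camera to world coordinates); the wrist camera has in their place "T_tool_cam" (4x4, takes a point from camera to tool coordinates, whose origin is the TCP and whose axes are the flange's). Camera axes: x right, y down, z forward; pixel columns grow to the right and rows downward; lengths in m; the calibration is good to about 2 mm. A picture is of the moment at which its call begins: read the wrist's pose just before it.
- ctrl.hand_in(): hands the job in; it is judged then, once.
The state is a dict: "clock": time; "joint_positions": joint angles; "dq": joint speeds; "joint_efforts": joint torques, N m; "position": TCP position; "orientation": TCP orientation; "wrist_force": force on the tool from outside, world axes, zero at the start; "ft_torque": the same for the moment, N m; "opening": opening from 0.0 (shut) to 1.0 (fully open); "grasp_force": force on a finger pad.
Only numpy, scipy, OpenCV 4.12 (cv2) and the standard library are available. Lean on these libraries where they do the work, as an engineer would, in place of code of your own. Each camera call takes 0.05 s, during which the arm holds its last target. There are 200 camera calls.

## Task

Turn the selector valve's lever fully closed, against its red stop post. With the valve still closed, lay the steel column in the two V blocks of the cradle with its blue end at the blue block (set it down, do not drop it) and let go. Then open the lever until its nose points at the green mark on the valve, let go, and leave the bottles and the spanner where they are.

Things in the scene. Friction and masses are not known exactly. Their poses are not given: they have to be found in the camera images.
- valve: Fixed selector valve: beige box 190 (x) x 250 (y) x 50 mm with an aluminium face on top (top of face 54 mm above the bench). Origin on the lever's vertical pivot axis, at the underside; the box reaches from 150 mm in front of the origin (-x side) to 40 mm behind it, and 125 mm to each side (y). Stands to the left or right of the column; its yaw varies.
- lever (a joint): Lever angle in rad, 0 (closed, at the red stop post) to 1.9 (fully open, at the black post); grows counter-clockwise seen from above. At 0 the lever points 0.95 rad short of the valve's -x direction, at 0.95 it points along -x of the valve. Stiff hinge (about 0.2 N m), stays where it is left.
- lever_knob (a point): Point on the lever's upright black round grip (22 mm diameter, 50 mm tall), 90 mm from the pivot axis. It is 104 mm above the bench, 30 mm above the flat yellow bar (16 mm wide, top at 74 mm) and 20 mm below the grip's top (124 mm). x axis points along the lever, outward from the pivot; z up. The bar ends in a narrower yellow nose, its tip 111 mm from the pivot.
- lever_pivot (a point): Point of the lever on its vertical pivot axis, 70 mm above the bench; x axis points along the lever, z up.
- mark: Fixed green mark, a tab 24 x 14 x 8 mm lying on the valve's face, 117 to 141 mm from the pivot. Origin on the pivot axis at the face's height (54 mm); x axis points from the pivot out through the middle of the tab, so the lever points at the mark when its x axis is parallel to this one. The mark's place on the arc varies (lever angles 0.5 to 1.7).
- column: Loose steel column, 160 mm long, 0.45 kg: tube of 25 mm diameter with hexagonal ends, 34 mm across flats, 25 mm long each, so 110 mm of bare tube between them. One end blue, the other dark. Origin on the tube's axis at mid-length; x axis along the tube to the blue end. Starts lying on the bench (axis 17 mm high), blue end pointing roughly away from the robot.
- blue_end (a point): Centre of the end face of the column's blue hexagon, 80 mm from the column's origin along its x axis.
- cradle: Fixed cradle: aluminium base plate 190 (x) x 80 (y) x 10 mm with two 90-degree V blocks, 14 mm thick along x, at 42 mm to either side of the middle, each V 52 mm wide at the top (68 mm high). The block on +x is blue, that on -x grey. Origin under the middle of the plate. The column's hexagonal ends go outside the blocks (6 mm of play each way).
- cradle_seat (a point): Where the column's origin lies when it is seated: 60 mm above the bench over the cradle's origin, tube axis along the cradle's x axis, blue end to +x.
- clear_bottle: Bystander: clear bottle with blue cap, 86 mm diameter, 180 mm tall. Origin at the centre of its underside.
- amber_bottle: Bystander: amber bottle with black cap, 80 mm diameter, 160 mm tall. Origin at the centre of its underside.
- spanner: Bystander: steel spanner, 160 mm long, lying flat along its x axis. Origin at the middle of its underside.
Mind the look-alikes: they are no part of the job. There is more than one size of the column; the job needs the middle-sized. Several things look just like the cradle: the one meant starts nearest to the robot's base.

How it is judged (in metres and radians):
On the way, in this order (a step that is already met when the one before it is completed fails the run):
1. the lever is closed, against its red stop (within 0.05 rad) (value of joint lever below 0.05 rad), for 0.2 s.
2. with the lever still closed (within 0.08 rad), the column lies released in both V blocks, blue end at the blue block (distance between column and cradle_seat below 0.01 m and z of column in the frame of cradle_seat between -0.004 and 0.004 m and angle between the x axis of column and the x axis of cradle, either way round below 0.06 rad and x of blue_end in the frame of cradle above 0.05 m and contact force between the fingers and column below 0.3 N and linear speed of column below 0.03 m/s and value of joint lever below 0.08 rad), for 0.3 s.
At the end, for the whole second after the job is handed in: the lever is at rest pointing at the green mark within 0.07 rad (4 degrees), and the column lies still and released in both V blocks (centre within 10 mm of its seat, within 4 mm in height, parallel within 0.06 rad), blue end at the blue block (distance between column and cradle_seat below 0.01 m and z of column in the frame of cradle_seat between -0.004 and 0.004 m and angle between the x axis of column and the x axis of cradle, either way round below 0.06 rad and x of blue_end in the frame of cradle above 0.05 m and contact force between the fingers and column below 0.3 N and linear speed of column below 0.03 m/s and angle between the x axis of lever_knob and the x axis of mark, either way round below 0.07 rad and velocity of joint lever between -0.05 and 0.05 rad/s); the robot touches nothing.
It fails at once if the column is dropped (moves faster than 0.6 m/s, a fall of about 2 cm, while no finger touches it) (linear speed of column above 0.6 m/s and contact force between the fingers and column below 0.05 N).
It fails at once if a bottle or the spanner is moved more than 30 mm (distance of any of clear_bottle, amber_bottle, spanner from where it was at the start of the episode above 0.03 m).
It fails at once if a bottle is tipped by more than 0.4 rad (angle between any of clear_bottle, amber_bottle's own z axis and vertical above 0.4 rad).
It also fails if it takes over 72 s, if anything falls off the work surface, if the arm or the gripper's body presses on something with over 40 N, if the wrist force passes 120 N, or if a joint passes its speed limit or range.

## Working session

There is one attempt and no reset: what is moved stays moved. The work goes in short steps, Python scripts to look and compute and a shell command to move; the robot and the scene stay as the last step left them, time stands still between calls to the robot, and variables do not carry over. Pictures are saved under pics/ and viewed, at most 10 in all, crops included, and the job is handed in when it is done.

```bash
ls && mkdir -p pics && cat > h.py <<'E'
import numpy as np, cv2
from workcell import ctrl
def grab(n):
    s=ctrl.sense(); c=ctrl.read_camera(n)
    if n=='wrist':
        T=np.eye(4);T[:3,:3]=np.array(s['orientation']);T[:3,3]=s['position']; W=T@np.array(c['T_tool_cam'])
    else: W=np.array(c['world_from_camera'])
    np.savez('%s.npz'%n,p=c['pixels'],d=c['range_z'],W=W,k=[384/2/np.tan(np.radians(c['vfov'])/2),c['cx'],c['cy']])
    return c['pixels']
def load(n): return np.load('%s.npz'%n)
def pt(z,u,v,r=1):
    d=z['d'][v-r:v+r+1,u-r:u+r+1]; d=np.median(d[d>0]); f,cx,cy=z['k']
    return (z['W']@[(u-cx)/f*d,(v-cy)/f*d,d,1])[:3]
def cloud(z):
    f,cx,cy=z['k'];d=z['d'];v,u=np.mgrid[:384,:512]
    P=np.stack([(u-cx)/f*d,(v-cy)/f*d,d,np.ones_like(d)],-1)@z['W'].T
    return P[...,:3]
def plane(z,u,v,h):
    f,cx,cy=z['k'];r=z['W'][:3,:3]@[(u-cx)/f,(v-cy)/f,1];o=z['W'][:3,3]
    return o+r*(h-o[2])/r[2]
E
python3 - <<'E'
from h import *
a=grab('top');b=grab('scene')
cv2.imwrite('pics/top.png',cv2.resize(a,(800,600),interpolation=cv2.INTER_CUBIC));cv2.imwrite('pics/scene.png',b)
for n in('top','scene'):
    z=load(n);print(z['W'].round(3),z['k'])
s=ctrl.sense();print(s)
E
```

```text
pics
[[ 0.011 -0.992  0.125  0.358]
 [-1.    -0.014 -0.025 -0.071]
 [ 0.027 -0.124 -0.992  1.13 ]
 [ 0.     0.     0.     1.   ]] [418.35666121 258.61729377 192.01048847]
[[ 0.823  0.287 -0.491  1.141]
 [ 0.568 -0.451  0.689 -0.964]
 [-0.024 -0.845 -0.534  0.772]
 [ 0.     0.     0.     1.   ]] [464.58977496 252.91375485 196.55008679]
{'clock': 0.1, 'joint_positions': array([-8.44592352e+01,  1.26732325e+01,  8.75190762e+01, -1.13407065e-03,
        7.99106756e+01, -7.22459105e+00]), 'dq': array([-0.13898482, -0.12091535, -0.23903096,  0.04816399, -0.01659091,
       -0.03859936]), 'joint_efforts': array([ 1.96717538e-04, -4.95940590e+01, -3.88521194e+01,  7.01278774e-02,
        5.14606247e-02, -4.48453272e-05]), 'position': array([ 0.13803836, -0.60898702,  0.22152076]), 'orientation': array([[ 9.75282386e-01,  2.20962055e-01, -1.92943508e-04],
       [ 2.20962042e-01, -9.75280771e-01,  1.78713435e-03],
       [ 2.06714784e-04, -1.78559384e-03, -9.99998384e-01]]), 'wrist_force': array([ 0.70423637,  0.29187559, -0.63580389]), 'ft_torque': array([ 0.01376579, -0.07302379, -0.01493739]), 'grasp_force': 0.0, 'opening': 0.9985086442805282}
```

View pics/top.png

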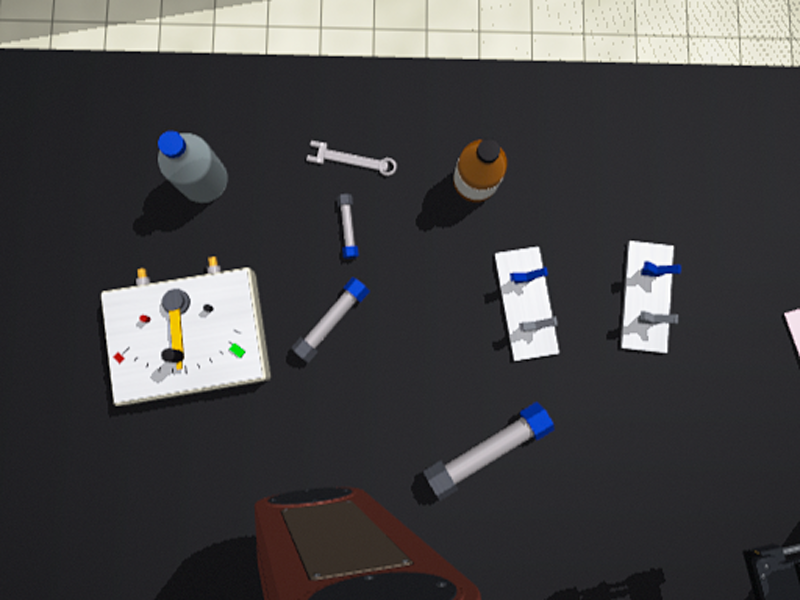

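View pics/scene.png

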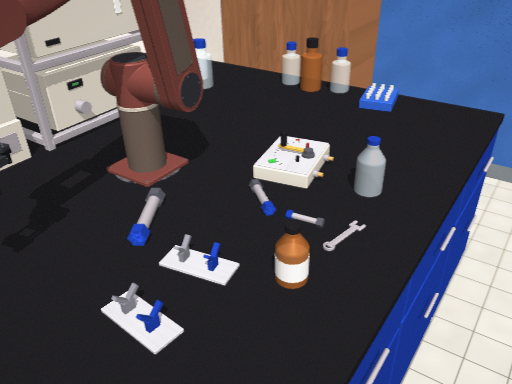

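Candidates in the top view: columns at (348,228) small, (330,320) middle and (488,452) large; cradles at (527,303) and (648,297). The valve is at (185,335), with its lever roughly mid-range, the red post at (145,319) and the green mark at (237,350). Next I check sizes and distances and confirm them in a crop.

```bash
python3 - <<'E'
from h import *
z=load('top');s=.64
def q(n,u,v,h): print(n,plane(z,u*s,v*s,h).round(4), pt(z,int(u*s),int(v*s)).round(3))
for n,u,v,h in [('smallblue',350,258,.01),('smalldark',345,198,.01),('midblue',357,290,.034),('middark',304,350,.034),('bigblue',539,420,.04),('bigdark',437,482,.04),
 ('crA c1',496,253,.01),('c2',539,247,.01),('c3',558,353,.01),('c4',514,360,.01),
 ('crB c1',629,241,.01),('c2',674,245,.01),('c3',667,352,.01),('c4',621,348,.01),
 ('pivot',175,301,.08),('grip',172,355,.124),('nose',178,368,.074),('mark',237,350,.062),('redpost',145,319,.07),('reddia',119,357,.055),('blackpost',208,308,.07),
 ('v1',102,292,.05),('v2',250,268,.05),('v3',268,378,.05),('v4',114,404,.05)]: q(n,u,v,h)
a=z['p'];
A=cv2.resize(a[150:270,60:250],None,fx=4.2,fy=4.2,interpolation=cv2.INTER_CUBIC)
cv2.imwrite('pics/crop1.png',A)
# column & cradle clouds
P=cloud(z);hsv=cv2.cvtColor(a,cv2.COLOR_BGR2HSV)
for nm,(u0,u1,v0,v1) in dict(mid=(180,242,172,236)).items():
    sub=P[v0:v1,u0:u1];m=sub[...,2]>.02
    Q=sub[m];c=Q.mean(0);rect=cv2.minAreaRect(Q[:,:2].astype(np.float32)*1000);print(nm,c,rect,Q[:,2].max(),len(Q))
for nm,(u0,u1,v0,v1) in dict(A=(305,362,150,240),B=(388,440,145,235)).items():
    sub=P[v0:v1,u0:u1];g=a[v0:v1,u0:u1].min(-1)>150;m=(sub[...,2]<.02)&g
    Q=sub[m];print(nm,cv2.minAreaRect(Q[:,:2].astype(np.float32)*1000),len(Q))
    m=(sub[...,2]>.035);Q=sub[m];b=hsv[v0:v1,u0:u1][m];bl=b[:,1]>150
    print(Q[bl].mean(0),Q[~bl].mean(0),len(Q))
E
```

```text
smallblue [ 0.5709 -0.0048  0.01  ] [ 0.572 -0.004  0.004]
smalldark [0.6779 0.0063 0.01  ] [0.676 0.008 0.022]
midblue [ 0.5116 -0.0191  0.034 ] [ 0.513 -0.018  0.035]
middark [0.4094 0.0671 0.034 ] [0.409 0.069 0.034]
bigblue [ 0.2983 -0.3239  0.04  ] [ 0.301 -0.32   0.048]
bigdark [ 0.1974 -0.1555  0.04  ] [ 0.2   -0.153  0.047]
crA c1 [ 0.5839 -0.2595  0.01  ] [ 0.588 -0.26   0.001]
c2 [ 0.5958 -0.3353  0.01  ] [ 0.597 -0.334  0.003]
c3 [ 0.4106 -0.3654  0.01  ] [ 0.413 -0.366  0.007]
c4 [ 0.3977 -0.2892  0.01  ] [ 0.399 -0.288  0.003]
crB c1 [ 0.6092 -0.4952  0.01  ] [ 0.612 -0.497  0.001]
c2 [ 0.6033 -0.5751  0.01  ] [ 0.608 -0.579 -0.001]
c3 [ 0.4146 -0.5552  0.01  ] [ 0.416 -0.556  0.003]
c4 [ 0.4205 -0.4751  0.01  ] [ 0.423 -0.477  0.002]
pivot [0.4831 0.2697 0.08  ] [0.485 0.271 0.076]
grip [0.3951 0.2555 0.124 ] [0.396 0.256 0.123]
nose [0.3765 0.2611 0.074 ] [0.378 0.264 0.071]
mark [0.4067 0.1717 0.062 ] [0.407 0.173 0.062]
redpost [0.4544 0.3193 0.07  ] [0.455 0.32  0.072]
reddia [0.3934 0.3628 0.055 ] [0.395 0.364 0.053]
blackpost [0.4737 0.2194 0.07  ] [0.474 0.219 0.072]
v1 [0.5    0.3994 0.05  ] [0.509 0.422 0.001]
v2 [0.5438 0.1587 0.05  ] [0.554 0.169 0.001]
v3 [0.3623 0.1222 0.05  ] [0.365 0.128 0.028]
v4 [0.3179 0.368  0.05  ] [0.318 0.39  0.002]
mid [0.45895792 0.02496996 0.04955454] ((423.0480041503906, -21.142349243164062), (159.62278747558594, 159.50833129882812), 50.54594802856445) 1.1298853024679252 636
A ((498.936279296875, -311.9405517578125), (192.3184814453125, 82.30400848388672), 10.219932556152344) 1743
[ 0.53768515 -0.30437421  0.05577668] [ 0.4559888  -0.29403943  0.16176111] 291
B ((513.8514404296875, -523.75634765625), (80.4391860961914, 193.07371520996094), 84.39457702636719) 1682
[ 0.55216263 -0.52994215  0.05592289] [ 0.46514627 -0.4796027   0.15818309] 304
```

View pics/crop1.png

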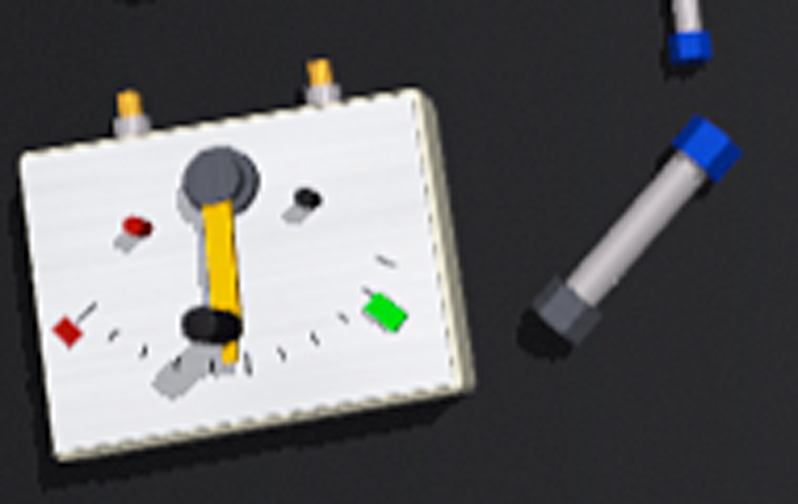

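Of the three columns, the middle one (cap centres 134 mm apart, so about 159 mm long) is at (0.46, 0.024). Of the two cradles, the one at (0.498, -0.312) is nearest to the base (0.59 m against 0.73 m). The crop shows the lever mid-arc (nose at (230,355)), the red post at (137,227) and the green mark at (385,312). Lever angle is about 0.85 and the mark about 1.68. I drive over and take wrist looks on the way.

```bash
python3 -m inch '[{"x":1,"y":-0.92},{"x":1,"y":-0.92},{"x":1,"y":-0.92},{"x":1,"y":-0.92},{"x":1,"y":-0.92},{"x":1,"y":-0.92},{"x":1,"y":-0.92},{"x":1,"y":-0.92}]' && python3 -m inch '[{"x":1,"y":-0.92},{"x":1,"y":-0.92},{"x":1,"y":-0.92},{"x":1,"y":-0.92},{"x":1,"y":-0.92},{"x":1,"y":-0.92},{"x":1,"y":-0.92},{}]'
python3 - <<'E'
from h import *
a=grab('wrist');z=load('wrist');print(z['W'].round(3),ctrl.sense()['position'])
cv2.imwrite('pics/w1.png',a)
import shutil;shutil.copy('wrist.npz','wcr.npz')
E
```

```text
[[ 0.222 -0.935 -0.275  0.213]
 [-0.975 -0.213 -0.061 -0.592]
 [-0.002  0.282 -0.959  0.385]
 [ 0.     0.     0.     1.   ]] [ 0.13805379 -0.60910625  0.22169783]$[0]: bad value
```

View pics/w1.png

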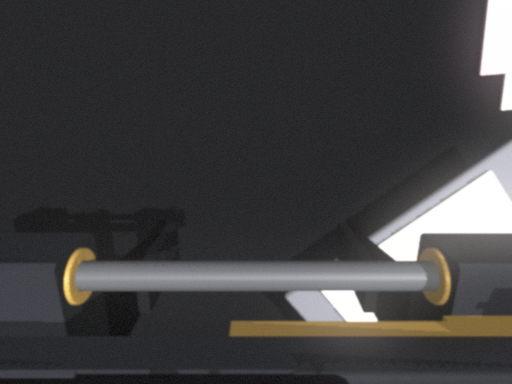

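The move was refused because every field is required; the arm has not moved. The wrist view shows only the gripper's cross bar (row 275), with the region ahead of the fingers above it.

```bash
python3 -m inch '[{"x":1,"y":-0.92,"z":0,"twist":0,"jaw":87},{"x":1,"y":-0.92,"z":0,"twist":0,"jaw":87},{"x":1,"y":-0.92,"z":0,"twist":0,"jaw":87},{"x":1,"y":-0.92,"z":0,"twist":0,"jaw":87},{"x":1,"y":-0.92,"z":0,"twist":0,"jaw":87},{"x":1,"y":-0.92,"z":0,"twist":0,"jaw":87},{"x":1,"y":-0.92,"z":0,"twist":0,"jaw":87},{"x":1,"y":-0.92,"z":0,"twist":0,"jaw":87}]' && python3 - <<'E'
from h import *
import shutil
grab('wrist');shutil.copy('wrist.npz','wcr1.npz')
E
python3 -m inch '[{"x":1,"y":-0.92,"z":0,"twist":0,"jaw":87},{"x":1,"y":-0.92,"z":0,"twist":0,"jaw":87},{"x":1,"y":-0.92,"z":0,"twist":0,"jaw":87},{"x":1,"y":-0.92,"z":0,"twist":0,"jaw":87},{"x":1,"y":-0.92,"z":0,"twist":0,"jaw":87},{"x":1,"y":-0.92,"z":0,"twist":0,"jaw":87},{"x":1,"y":-0.92,"z":0,"twist":0,"jaw":87},{"x":0,"y":0,"z":0,"twist":0,"jaw":87}]' && python3 - <<'E'
from h import *
import shutil
a=grab('wrist');shutil.copy('wrist.npz','wcr2.npz');print(ctrl.sense()['position'])
P=cloud(load('wcr1'));print(P[100,100],P[100,256],P[100,400],P[20,256])
P=cloud(load('wcr2'));print(P[100,100],P[100,256],P[100,400],P[20,256])
cv2.imwrite('pics/w2.png',np.hstack([load('wcr1')['p'][:260],a[:260]])[:,:][::1]) 
E
```

```text
clock: 0.82
position: [0.2621, -0.4293, 0.2222]
orientation: [[0.975, 0.221, -0.0], [0.221, -0.975, 0.0], [-0.0, -0.0, -1.0]]
wrist_force: [-0.2, 0.4, 0.8]
opening: 1.001
grasp_force: 0.0
clock: 1.53
position: [0.3715, -0.2708, 0.2224]
orientation: [[0.974, 0.224, 0.001], [0.224, -0.974, 0.002], [0.001, -0.002, -1.0]]
wrist_force: [0.5, -0.1, 0.2]
opening: 0.999
grasp_force: 0.0
[ 0.37051511 -0.27249326  0.22239055]
[ 0.28739895 -0.23935434  0.00086798] [ 0.32693853 -0.41350403  0.0004894 ] [ 0.36342934 -0.57410924  0.00114214] [ 4.08020731e-01 -3.95146412e-01 -7.73233080e-05]
[ 0.39620933 -0.08011274  0.00060797] [ 0.43651178 -0.25442206  0.00183825] [ 0.47357562 -0.41493019  0.00106499] [ 5.17542415e-01 -2.35754068e-01  7.31282168e-06]
```

```bash
python3 -m inch '[{"x":0.2,"y":-1,"z":0,"twist":0,"jaw":87},{"x":0.2,"y":-1,"z":0,"twist":0,"jaw":87},{"x":0.2,"y":-1,"z":0,"twist":0,"jaw":87},{"x":0.2,"y":-1,"z":0,"twist":0,"jaw":87},{"x":0.2,"y":-1,"z":0,"twist":0,"jaw":87},{"x":0.2,"y":-1,"z":0,"twist":0,"jaw":87},{"x":0.2,"y":-1,"z":0,"twist":0,"jaw":87},{"x":0.2,"y":-1,"z":0,"twist":0,"jaw":87}]' >/dev/null
python3 -m inch '[{"x":0.2,"y":-1,"z":0,"twist":0,"jaw":87},{"x":0.2,"y":-1,"z":0,"twist":0,"jaw":87},{"x":0.2,"y":-1,"z":0,"twist":0,"jaw":87},{"x":0.2,"y":-1,"z":0,"twist":0,"jaw":87},{"x":0.2,"y":-1,"z":0,"twist":0,"jaw":87},{"x":0,"y":0,"z":0,"twist":0,"jaw":87}]' && python3 - <<'E'
from h import *
import shutil
grab('wrist');shutil.copy('wrist.npz','wcol.npz')
E
python3 -m inch '[{"x":0,"y":-1,"z":0,"twist":0,"jaw":87},{"x":0,"y":-1,"z":0,"twist":0,"jaw":87},{"x":0,"y":-1,"z":0,"twist":0,"jaw":87},{"x":0,"y":-1,"z":0,"twist":0,"jaw":87},{"x":0,"y":-1,"z":0,"twist":0,"jaw":87},{"x":0,"y":-1,"z":0,"twist":0,"jaw":87},{"x":0,"y":-1,"z":0,"twist":0,"jaw":87},{"x":0,"y":-1,"z":0,"twist":0,"jaw":87}]'>/dev/null
python3 -m inch '[{"x":0,"y":-1,"z":0,"twist":0,"jaw":87},{"x":0,"y":-1,"z":0,"twist":0,"jaw":87},{"x":0,"y":-1,"z":0,"twist":0,"jaw":87},{"x":0,"y":-1,"z":0,"twist":0,"jaw":87},{"x":0,"y":0,"z":0,"twist":0,"jaw":87}]'  && python3 - <<'E'
from h import *
import shutil
grab('wrist');shutil.copy('wrist.npz','wval.npz')
ims=[load(n)['p'][:240] for n in('wcr2','wcol','wval')]
cv2.imwrite('pics/w3.png',np.vstack(ims)[:, :].astype(np.uint8) if 0 else cv2.resize(np.vstack([np.hstack(ims[:2]),np.hstack([ims[2],ims[2]*0])]),(800,375)))
cv2.imwrite('pics/w4.png',cv2.resize(ims[2],(800,375)))
E
```

```text
clock: 2.75
position: [0.3627, -0.0075, 0.2225]
orientation: [[0.975, 0.223, -0.0], [0.223, -0.975, 0.001], [0.0, -0.001, -1.0]]
wrist_force: [-0.1, 0.4, 0.1]
opening: 1.0
grasp_force: 0.0
clock: 3.88
position: [0.3102, 0.2262, 0.2225]
orientation: [[0.975, 0.222, -0.0], [0.222, -0.975, 0.001], [0.0, -0.001, -1.0]]
wrist_force: [0.3, 0.9, -0.4]
opening: 0.997
grasp_force: 0.0
```

View pics/w3.png

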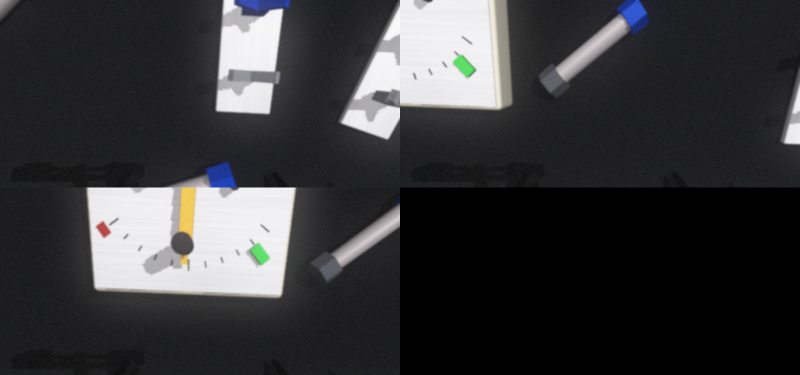

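Panels: cradle (left, partly cut at its blue block), column fully seen (blue end at (632,15), dark end at (553,82)), and valve with the grip at (182,243), nose at (184,260), green mark at (259,254) and red tab at (103,229). I measure from these.

```bash
python3 - <<'E'
from h import *
def ang(v): return np.degrees(np.arctan2(v[1],v[0]))
z=load('wcol');P=cloud(z);hsv=cv2.cvtColor(z['p'],cv2.COLOR_BGR2HSV)
m=(z['d']>0)&(P[...,2]>.014)&(P[...,2]<.05)&(abs(P[...,0]-.46)<.09)&(abs(P[...,1]-.024)<.075);m[240:]=0
n,l,st,ce=cv2.connectedComponentsWithStats(m.astype(np.uint8));k=1+st[1:,4].argmax();m=l==k
Q=P[m];r=cv2.minAreaRect((Q[:,:2]*1000).astype(np.float32));print('col',r,Q[:,2].max(),len(Q))
b=m&(hsv[...,1]>140);print('blue mean',P[b].mean(0))
# tube crest line
t=Q[(Q[:,2]>.026)&(Q[:,2]<.0305)];c=t.mean(0);v=np.linalg.svd(t-c,full_matrices=0)[2][0];print('tube',c,ang(v),len(t))
e=(Q-c)@v;print('extent',e.min(),e.max(),'mid',c+v*(e.min()+e.max())/2)
for n in('wcr2','top'):
    z=load(n);P=cloud(z)
    m=(z['p'].min(-1)>(150))&(abs(P[...,2]-.01)<.012)&(abs(P[...,0]-.497)<.12)&(abs(P[...,1]+.312)<.07)
    if n!='top': m[240:]=0
    Q=P[m];print(n,cv2.minAreaRect((Q[:,:2]*1000).astype(np.float32)),np.median(Q[:,2]),len(Q))
    m=(P[...,2]>.045)&(P[...,2]<.08)&(abs(P[...,0]-.497)<.08)&(abs(P[...,1]+.312)<.05)
    if n!='top': m[240:]=0
    for s in(-1,1):
        q=P[m&((P[...,0]-.497)*s>0)]
        if len(q)>5: print(s,q.mean(0),len(q),q[:,2].max(),cv2.minAreaRect((q[:,:2]*1000).astype(np.float32)))
z=load('wval');P=cloud(z);p=z['p'].astype(int);hsv=cv2.cvtColor(z['p'],cv2.COLOR_BGR2HSV)
ok=np.zeros(P.shape[:2],bool);ok[:235]=1
g=ok&(hsv[...,0]>50)&(hsv[...,0]<75)&(hsv[...,1]>120);Q=P[g];print('mark',Q.mean(0),cv2.minAreaRect((Q[:,:2]*1000).astype(np.float32)),g.sum())
k=ok&(P[...,2]>.118)&(P[...,2]<.13);print('grip',P[k].mean(0),k.sum(),np.ptp(P[k],0))
y=ok&(hsv[...,0]>18)&(hsv[...,0]<32)&(hsv[...,1]>150)&(P[...,2]>.06);Q=P[y];c=Q.mean(0);v=np.linalg.svd((Q-c)[:,:2],full_matrices=0)[2][0];print('bar',c,ang(v),Q[:,0].min(),len(Q))
rd=ok&((hsv[...,0]<6)|(hsv[...,0]>174))&(hsv[...,1]>120);print('red',P[rd].mean(0))
f=ok&(abs(P[...,2]-.054)<.006)&(p.min(-1)>120)&(P[...,1]>.1);Q=P[f];print('face front',Q.min(0),Q.max(0))
z=load('top');P=cloud(z);hsv=cv2.cvtColor(z['p'],cv2.COLOR_BGR2HSV)
g=(hsv[...,0]>50)&(hsv[...,0]<75)&(hsv[...,1]>120);print('topmark',P[g].mean(0))
k=(P[...,2]>.074)&(P[...,2]<.085)&(abs(P[...,0]-.484)<.03)&(abs(P[...,1]-.27)<.03);print('pivot',P[k].mean(0),k.sum())
m=(P[...,2]>.03)&(P[...,2]<.058)&(abs(P[...,0]-.43)<.14)&(abs(P[...,1]-.26)<.16)&(z['p'].min(-1)>120);Q=P[m];print('valve',cv2.minAreaRect((Q[:,:2]*1000).astype(np.float32)))
E
```

```text
col ((462.5909729003906, 28.30887222290039), (39.2706413269043, 160.60472106933594), 50.53045654296875) 0.03797042027234826 4672
blue mean [ 0.51341849 -0.01538458  0.03140445]
tube [0.46374263 0.02658033 0.02870386] 140.04032690268917 1924
extent -0.07830115671636491 0.0822915474449792 mid [0.46221332 0.02786174 0.0287035 ]
wcr2 ((475.4390869140625, -315.37078857421875), (148.63873291015625, 82.80286407470703), 9.951601028442383) 0.011171417127004868 8600
-1 [ 0.45542843 -0.31777259  0.05926147] 943 0.07085259620653228 ((455.18658447265625, -316.749267578125), (14.002189636230469, 62.73760986328125), 10.035888671875)
1 [ 0.53479004 -0.3058611   0.05726796] 763 0.0708360294047709 ((535.9283447265625, -302.71826171875), (10.867103576660156, 62.4804573059082), 9.74465560913086)
top ((498.8768005371094, -311.95123291015625), (192.19761657714844, 82.30404663085938), 10.219931602478027) 0.010192417294699885 1742
-1 [ 0.45557154 -0.32025152  0.0584518 ] 123 0.07280318296268007 ((455.2143249511719, -317.6239318847656), (13.964255332946777, 62.816062927246094), 9.658935546875)
1 [ 0.53739225 -0.30461174  0.05772529] 123 0.07281517489481182 ((537.70068359375, -303.67559814453125), (13.860103607177734, 62.716346740722656), 10.38487720489502)
mark [0.40573887 0.17596572 0.06691633] ((370.0985107421875, 231.583251953125), (37.65785217285156, 149.14303588867188), 38.835975646972656) 309
grip [0.39489461 0.26504046 0.12478218] 659 [0.02107322 0.02144214 0.00856243]
bar [0.42974501 0.26943053 0.07750304] -170.27431704088514 0.37565762544643305 905
red [0.39152398 0.36479121 0.0571134 ]
face front [0.31706603 0.1307504  0.04800244] [0.48792184 0.39271274 0.05993181]
topmark [0.40591363 0.16764566 0.08326437]
pivot [0.48118747 0.27579326 0.07663096] 136
valve ((439.07098388671875, 266.537109375), (204.6553955078125, 248.57603454589844), 10.46546459197998)
```

Results, with sizes agreeing with those given:
- **Pivot:** about (0.485, 0.275).
- **Grip:** about (0.395, 0.263), lever at about 187.5°. Closed is 136–137° and the mark about 232°.
- **Column:** (0.462, 0.027), yaw -39.8°.
- **Cradle:** (0.497, -0.311), yaw 10°.

Next I grasp the grip.

```bash
python3 -m inch '[{"x":0.91,"y":-0.17,"z":0,"twist":0,"jaw":87},{"x":0.91,"y":-0.17,"z":0,"twist":0,"jaw":87},{"x":0.91,"y":-0.17,"z":0,"twist":0,"jaw":87},{"x":0.91,"y":-0.17,"z":0,"twist":0,"jaw":87},{"x":0.91,"y":-0.17,"z":0,"twist":0,"jaw":87},{"x":0,"y":0,"z":0,"twist":0.77,"jaw":60},{"x":0,"y":0,"z":0.8,"twist":0,"jaw":60},{"x":0,"y":0,"z":0.8,"twist":0,"jaw":60}]' && python3 -m inch '[{"x":0,"y":0,"z":0.9,"twist":0,"jaw":60},{"x":0,"y":0,"z":0.9,"twist":0,"jaw":60},{"x":0,"y":0,"z":0.9,"twist":0,"jaw":60},{"x":0,"y":0,"z":0.9,"twist":0,"jaw":60},{"x":0,"y":0,"z":0.8,"twist":0,"jaw":60},{"x":0,"y":0,"z":0.7,"twist":0,"jaw":60},{"x":0,"y":0,"z":0,"twist":0,"jaw":60},{"x":0,"y":0,"z":0,"twist":0,"jaw":60}]'
```

```text
clock: 4.6
position: [0.3971, 0.2602, 0.1909]
orientation: [[0.992, 0.128, 0.002], [0.128, -0.992, -0.0], [0.002, 0.0, -1.0]]
wrist_force: [-0.2, -1.1, -1.1]
opening: 0.851
grasp_force: 0.0
clock: 5.27
position: [0.3951, 0.26, 0.0879]
orientation: [[0.992, 0.129, -0.002], [0.129, -0.992, -0.001], [-0.002, 0.001, -1.0]]
wrist_force: [0.4, 0.3, 1.0]
opening: 0.689
grasp_force: 0.0
```

```bash
python3 -m inch '[{"x":0,"y":0,"z":0,"twist":0,"jaw":15},{"x":0,"y":0,"z":0,"twist":0,"jaw":15},{"x":0,"y":0,"z":0,"twist":0,"jaw":15},{"x":0,"y":0,"z":0,"twist":0,"jaw":15},{"x":0,"y":0,"z":0,"twist":0,"jaw":15},{"x":0,"y":0,"z":0,"twist":0,"jaw":15},{"x":0,"y":0,"z":0,"twist":0,"jaw":15},{"x":0,"y":0,"z":0,"twist":0,"jaw":15}]' 15
```

```text
clock: 5.93
position: [0.3948, 0.2623, 0.0888]
orientation: [[0.991, 0.13, -0.0], [0.13, -0.991, 0.001], [0.0, -0.001, -1.0]]
wrist_force: [-2.3, 1.9, 2.0]
opening: 0.25
grasp_force: 15.0
```

```bash
python3 -m inch '[{"x":0.028,"y":-0.502,"z":0,"twist":0.465,"jaw":15},{"x":0.056,"y":-0.499,"z":0,"twist":0.465,"jaw":15},{"x":0.084,"y":-0.495,"z":0,"twist":0.465,"jaw":15},{"x":0.111,"y":-0.49,"z":0,"twist":0.465,"jaw":15},{"x":0.138,"y":-0.483,"z":0,"twist":0.465,"jaw":15},{"x":0.165,"y":-0.474,"z":0,"twist":0.465,"jaw":15},{"x":0,"y":0,"z":0,"twist":0,"jaw":15}]'
```

```text
clock: 6.52
position: [0.4061, 0.3205, 0.0882]
orientation: [[0.979, -0.205, -0.002], [-0.205, -0.979, -0.0], [-0.002, 0.001, -1.0]]
wrist_force: [-3.7, 2.2, 2.1]
opening: 0.248
grasp_force: 15.0
```

```bash
python3 -m inch '[{"x":0.191,"y":-0.464,"z":0,"twist":0.465,"jaw":15},{"x":0,"y":0,"z":0,"twist":0,"jaw":15}]' | grep -E 'pos|force'; python3 -m inch '[{"x":0.15,"y":-0.3,"z":0,"twist":0.3,"jaw":15},{"x":0,"y":0,"z":0,"twist":0,"jaw":15}]'| grep -E 'pos|force';  python3 -m inch '[{"x":0.14,"y":-0.23,"z":0,"twist":0,"jaw":15},{"x":0,"y":0,"z":0,"twist":0,"jaw":15}]'| grep -E 'pos|force'
```

```text
position: [0.4118, 0.3286, 0.0882]
wrist_force: [-3.5, 2.8, 2.6]
grasp_force: 15.0
position: [0.4158, 0.3335, 0.0882]
wrist_force: [-4.2, 3.9, 2.3]
grasp_force: 15.0
position: [0.4197, 0.3371, 0.0882]
wrist_force: [-5.7, 3.7, 3.2]
grasp_force: 15.0
```

```bash
for i in 1 ; do python3 -m inch '[{"x":0.1,"y":-0.22,"z":0,"twist":0,"jaw":15},{"x":0,"y":0,"z":0,"twist":0,"jaw":15}]'| grep -E 'pos|wrist'; done; python3 -m inch '[{"x":0.1,"y":-0.22,"z":0,"twist":0,"jaw":15},{"x":0,"y":0,"z":0,"twist":0,"jaw":15}]'| grep -E 'pos|wrist'; python3 -m inch '[{"x":0.1,"y":-0.18,"z":0,"twist":0,"jaw":15},{"x":0,"y":0,"z":0,"twist":0,"jaw":15},{"x":0,"y":0,"z":0,"twist":0,"jaw":15}]'| grep -E 'pos|wrist'
```

```text
position: [0.4223, 0.3395, 0.0881]
wrist_force: [-8.0, -1.2, 5.3]
position: [0.4231, 0.3394, 0.0872]
wrist_force: [-15.2, -14.8, 14.7]
position: [0.4243, 0.3394, 0.0863]
wrist_force: [-19.6, -25.1, 18.4]
```

The reaction rises to about 30 N tangentially with no further motion, so the lever is on its stop. Now I release and lift.

```bash
python3 -m inch '[{"x":0,"y":0,"z":0,"twist":0,"jaw":60},{"x":0,"y":0,"z":0,"twist":0,"jaw":60},{"x":0,"y":0,"z":0,"twist":0,"jaw":60},{"x":0,"y":0,"z":-0.4,"twist":0,"jaw":60},{"x":0,"y":0,"z":-1,"twist":0,"jaw":60},{"x":0,"y":0,"z":-1,"twist":0,"jaw":60},{"x":0,"y":0,"z":-1,"twist":0,"jaw":60},{"x":0,"y":0,"z":-1,"twist":0,"jaw":60}]' && python3 - <<'E'
from h import *
s=ctrl.sense();p=np.array(s['position']);R=np.array(s['orientation'])
print(np.degrees(np.arctan2(R[1,0],R[0,0])))
d=R.T@(np.array([.462,.027,p[2]])-p)/.02;print(d,s['joint_positions'])
E
```

```text
clock: 8.27
position: [0.4311, 0.3468, 0.1785]
orientation: [[0.957, -0.29, 0.002], [-0.29, -0.957, 0.001], [0.002, -0.001, -1.0]]
wrist_force: [0.3, -0.6, -0.0]
opening: 0.673
grasp_force: 0.0
-16.887436398973247
[ 6.12222829e+00  1.48532019e+01 -1.03355655e-02] [ 3.06618886e+01  4.79498027e+00  1.01066802e+02 -2.25257333e-02
  7.40053579e+01  1.37555430e+02]
```

```bash
python3 -m inch '[{"x":0.4,"y":0.99,"z":0,"twist":0,"jaw":60},{"x":0.4,"y":0.99,"z":0,"twist":0,"jaw":60},{"x":0.4,"y":0.99,"z":0,"twist":0,"jaw":60},{"x":0.4,"y":0.99,"z":0,"twist":0,"jaw":60},{"x":0.4,"y":0.99,"z":0,"twist":0,"jaw":60},{"x":0.4,"y":0.99,"z":0,"twist":0,"jaw":60},{"x":0.4,"y":0.99,"z":0,"twist":0,"jaw":60},{"x":0.4,"y":0.99,"z":0,"twist":0,"jaw":60}]'>/dev/null; python3 -m inch '[{"x":0.4,"y":0.99,"z":0,"twist":0,"jaw":60},{"x":0.4,"y":0.99,"z":0,"twist":0,"jaw":60},{"x":0.4,"y":0.99,"z":0,"twist":0,"jaw":60},{"x":0.4,"y":0.99,"z":0,"twist":0,"jaw":60},{"x":0.4,"y":0.99,"z":0,"twist":0,"jaw":60},{"x":0.4,"y":0.99,"z":0,"twist":0,"jaw":60},{"x":0.52,"y":0,"z":0,"twist":0,"jaw":60},{"x":0,"y":0,"z":0,"twist":0,"jaw":60}]'>/dev/null;  python3 -m inch '[{"x":0,"y":0,"z":0,"twist":0.84,"jaw":60},{"x":0,"y":0,"z":0,"twist":0.84,"jaw":60},{"x":0,"y":0,"z":0,"twist":0.83,"jaw":60},{"x":0,"y":0,"z":0,"twist":0.83,"jaw":60},{"x":0,"y":0,"z":0,"twist":0,"jaw":60}]'; python3 - <<'E'
from h import *
a=grab('top');cv2.imwrite('pics/t2.png',cv2.resize(a[150:270,60:250],None,fx=4.2,fy=4.2,interpolation=cv2.INTER_CUBIC))
s=ctrl.sense();p=np.array(s['position']);R=np.array(s['orientation'])
print(np.degrees(np.arctan2(R[1,0],R[0,0])),R.T@(np.array([.462,.027,p[2]])-p)/.02)
E
```

```text
clock: 10.02
position: [0.4667, 0.0463, 0.1771]
orientation: [[0.765, -0.643, 0.001], [-0.643, -0.765, -0.0], [0.001, -0.001, -1.0]]
wrist_force: [-0.6, 0.1, 0.5]
opening: 0.692
grasp_force: 0.0
-39.74961101717348 [ 4.35852775e-01  8.92328968e-01 -2.14945357e-04]
```

View pics/t2.png

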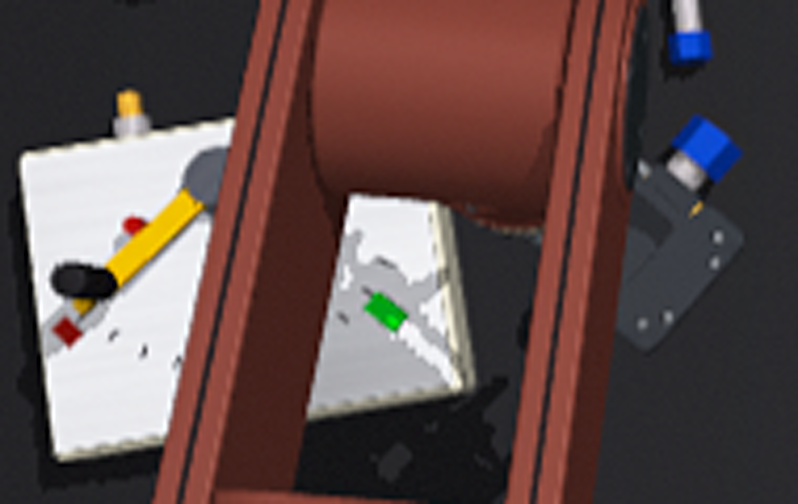

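The crop shows the lever lying against the red post (135,225), nose at the red tab (67,332), so it is closed. Next I go down on the middle column.

```bash
python3 -m inch '[{"x":0.44,"y":0.89,"z":0,"twist":0,"jaw":60},{"x":0,"y":0,"z":1,"twist":0,"jaw":60},{"x":0,"y":0,"z":1,"twist":0,"jaw":60},{"x":0,"y":0,"z":1,"twist":0,"jaw":60},{"x":0,"y":0,"z":1,"twist":0,"jaw":60},{"x":0,"y":0,"z":1,"twist":0,"jaw":60},{"x":0,"y":0,"z":1,"twist":0,"jaw":60},{"x":0,"y":0,"z":1,"twist":0,"jaw":60}]' >/dev/null; python3 -m inch '[{"x":0,"y":0,"z":0.8,"twist":0,"jaw":60},{"x":0,"y":0,"z":0.5,"twist":0,"jaw":60},{"x":0,"y":0,"z":0.25,"twist":0,"jaw":60},{"x":0,"y":0,"z":0,"twist":0,"jaw":60}]'; python3 -m inch '[{"x":0,"y":0,"z":0,"twist":0,"jaw":18},{"x":0,"y":0,"z":0,"twist":0,"jaw":18},{"x":0,"y":0,"z":0,"twist":0,"jaw":18},{"x":0,"y":0,"z":0,"twist":0,"jaw":18},{"x":0,"y":0,"z":0,"twist":0,"jaw":18},{"x":0,"y":0,"z":0,"twist":0,"jaw":18},{"x":0,"y":0,"z":0,"twist":0,"jaw":18},{"x":0,"y":0,"z":0,"twist":0,"jaw":18}]' 35
```

```text
clock: 11.07
position: [0.4613, 0.0268, 0.0049]
orientation: [[0.768, -0.641, -0.001], [-0.641, -0.768, 0.0], [-0.001, 0.001, -1.0]]
wrist_force: [-0.1, 0.5, -0.5]
opening: 0.69
grasp_force: 0.0
clock: 11.73
position: [0.4625, 0.0268, 0.006]
orientation: [[0.767, -0.642, 0.001], [-0.642, -0.767, 0.0], [0.001, -0.001, -1.0]]
wrist_force: [0.4, 1.8, 2.0]
opening: 0.279
grasp_force: 35.0
```

```bash
python3 -m inch '[{"x":0,"y":0,"z":-0.3,"twist":0,"jaw":18},{"x":0,"y":0,"z":-0.7,"twist":0,"jaw":18},{"x":0,"y":0,"z":-1,"twist":0,"jaw":18},{"x":0,"y":0,"z":-1,"twist":0,"jaw":18},{"x":0,"y":0,"z":-1,"twist":0,"jaw":18},{"x":0,"y":0,"z":-1,"twist":0,"jaw":18},{"x":0,"y":0,"z":-1,"twist":0,"jaw":18},{"x":0,"y":0,"z":0,"twist":0,"jaw":18}]'; python3 -m inch '[{"x":0.5,"y":0.5,"z":0,"twist":0,"jaw":18},{"x":0.94,"y":0.91,"z":0,"twist":0,"jaw":18},{"x":0.94,"y":0.91,"z":0,"twist":0,"jaw":18},{"x":0.94,"y":0.91,"z":0,"twist":0,"jaw":18},{"x":0.94,"y":0.91,"z":0,"twist":0,"jaw":18},{"x":0.94,"y":0.91,"z":0,"twist":0,"jaw":18},{"x":0.94,"y":0.91,"z":0,"twist":0,"jaw":18},{"x":0.94,"y":0.91,"z":0,"twist":0,"jaw":18}]'>/dev/null;python3 -m inch '[{"x":0.94,"y":0.91,"z":0,"twist":0,"jaw":18},{"x":0.94,"y":0.91,"z":0,"twist":0,"jaw":18},{"x":0.94,"y":0.91,"z":0,"twist":0,"jaw":18},{"x":0.94,"y":0.91,"z":0,"twist":0,"jaw":18},{"x":0.94,"y":0.91,"z":0,"twist":0,"jaw":18},{"x":0.5,"y":0.5,"z":0,"twist":0,"jaw":18},{"x":0,"y":0,"z":0,"twist":0,"jaw":18}]'; python3 -m inch '[{"x":0,"y":0,"z":0,"twist":-0.91,"jaw":18},{"x":0,"y":0,"z":0,"twist":-0.91,"jaw":18},{"x":0,"y":0,"z":0,"twist":-0.91,"jaw":18},{"x":0,"y":0,"z":0,"twist":-0.91,"jaw":18},{"x":0,"y":0,"z":0,"twist":-0.91,"jaw":18},{"x":0,"y":0,"z":0,"twist":-0.91,"jaw":18},{"x":0,"y":0,"z":0,"twist":-0.9,"jaw":18},{"x":0,"y":0,"z":0,"twist":-0.9,"jaw":18}]' >/dev/null; python3 -m inch '[{"x":0,"y":0,"z":0,"twist":0,"jaw":18},{"x":0,"y":0,"z":0,"twist":0,"jaw":18}]'
python3 - <<'E'
from h import *
a=grab('scene');b=grab('top')
A=cv2.resize(a[150:360,90:300],(600,600),interpolation=cv2.INTER_CUBIC);cv2.imwrite('pics/s2.png',A)
cv2.imwrite('pics/t3.png',cv2.resize(b[140:260,270:430],(800,600)))
s=ctrl.sense();p=np.array(s['position']);R=np.array(s['orientation'])
print(np.degrees(np.arctan2(R[1,0],R[0,0])),R.T@(np.array([.497,-.311,p[2]])-p)/.02)
# column points, scene camera
z=load('scene');P=cloud(z);hsv=cv2.cvtColor(a,cv2.COLOR_BGR2HSV)
ax=np.array([np.cos(np.radians(10)),np.sin(np.radians(10))])
for n in('scene','top'):
    z=load(n);P=cloud(z);hsv=cv2.cvtColor(z['p'],cv2.COLOR_BGR2HSV)
    bl=(hsv[...,0]>100)&(hsv[...,0]<130)&(hsv[...,1]>130)&(P[...,2]>.1)&(P[...,2]<.2)&(abs(P[...,0]-.5)<.15)&(abs(P[...,1]+.31)<.1)
    Q=P[bl];
    if len(Q): t=(Q[:,:2]-[.497,-.311])@ax;print(n,'blue',len(Q),Q.mean(0),np.percentile(t,[2,98]),np.percentile(Q[:,2],[2,98]))
E
```

```text
clock: 12.4
position: [0.4637, 0.0262, 0.129]
orientation: [[0.767, -0.642, 0.005], [-0.642, -0.767, -0.001], [0.004, -0.003, -1.0]]
wrist_force: [1.3, -1.5, -3.6]
opening: 0.277
grasp_force: 35.0
clock: 13.65
position: [0.4961, -0.3163, 0.1237]
orientation: [[0.765, -0.644, -0.002], [-0.644, -0.765, 0.0], [-0.002, 0.001, -1.0]]
wrist_force: [-1.0, 0.6, -4.1]
opening: 0.278
grasp_force: 35.0
clock: 14.48
position: [0.4965, -0.3126, 0.1243]
orientation: [[0.985, 0.171, -0.002], [0.171, -0.985, 0.002], [-0.001, -0.002, -1.0]]
wrist_force: [0.8, -0.0, -5.5]
opening: 0.277
grasp_force: 35.0
9.835814293376783 [ 2.72087031e-02 -1.01378019e-01  9.30160005e-05]
scene blue 228 [ 0.56898052 -0.3059478   0.13939384] [0.05619834 0.08084449] [0.11761016 0.1518769 ]
top blue 121 [ 0.56351063 -0.29672218  0.14909539] [0.05561751 0.07769095] [0.13773388 0.15546458]
```

View pics/s2.png

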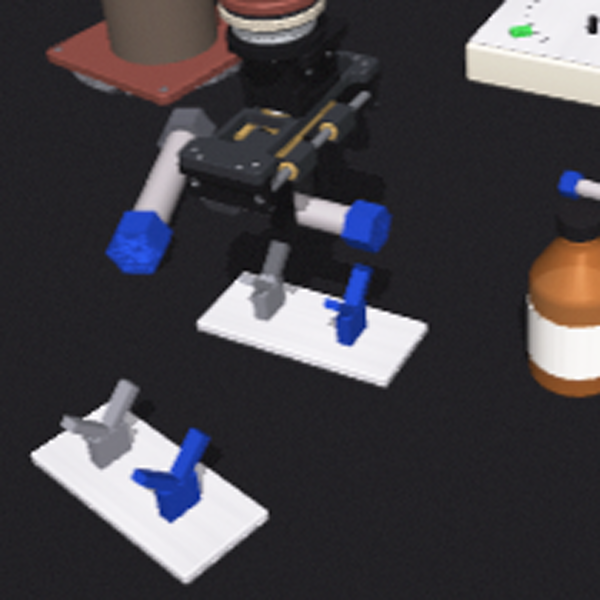

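The scene crop shows the column held level over the near cradle, blue end (367,225) above the blue block (350,310). The blue face measures 78–81 mm from the cradle's middle, as it should. I lower it, then creep.

```bash
python3 -m inch '[{"x":0.03,"y":-0.1,"z":0.6,"twist":0,"jaw":18},{"x":0,"y":0,"z":0.9,"twist":0,"jaw":18},{"x":0,"y":0,"z":0.8,"twist":0,"jaw":18},{"x":0,"y":0,"z":0.4,"twist":0,"jaw":18},{"x":0,"y":0,"z":0.3,"twist":0,"jaw":18},{"x":0,"y":0,"z":0.2,"twist":0,"jaw":18},{"x":0,"y":0,"z":0,"twist":0,"jaw":18},{"x":0,"y":0,"z":0,"twist":0,"jaw":18}]'| grep -E 'pos|wrist'; python3 -m inch '[{"x":0,"y":0,"z":0.2,"twist":0,"jaw":18},{"x":0,"y":0,"z":0,"twist":0,"jaw":18},{"x":0,"y":0,"z":0,"twist":0,"jaw":18}]'| grep -E 'pos|wrist'; python3 -m inch '[{"x":0,"y":0,"z":0.15,"twist":0,"jaw":18},{"x":0,"y":0,"z":0,"twist":0,"jaw":18},{"x":0,"y":0,"z":0,"twist":0,"jaw":18}]'| grep -E 'pos|wrist'
```

```text
position: [0.4977, -0.312, 0.062]
wrist_force: [0.6, -0.4, -4.5]
position: [0.4975, -0.3119, 0.0578]
wrist_force: [-0.5, -0.2, -4.0]
position: [0.4972, -0.3117, 0.0544]
wrist_force: [-0.8, -0.2, -4.9]
```

```bash
python3 -m inch '[{"x":0,"y":0,"z":0.15,"twist":0,"jaw":18},{"x":0,"y":0,"z":0,"twist":0,"jaw":18},{"x":0,"y":0,"z":0,"twist":0,"jaw":18}]'| grep -E 'pos|wrist'; python3 -m inch '[{"x":0,"y":0,"z":0.1,"twist":0,"jaw":18},{"x":0,"y":0,"z":0,"twist":0,"jaw":18},{"x":0,"y":0,"z":0,"twist":0,"jaw":18}]'| grep -E 'pos|wrist';  python3 -m inch '[{"x":0,"y":0,"z":0.1,"twist":0,"jaw":18},{"x":0,"y":0,"z":0,"twist":0,"jaw":18},{"x":0,"y":0,"z":0,"twist":0,"jaw":18}]'| grep -E 'pos|wrist'
```

```text
position: [0.4972, -0.3117, 0.0512]
wrist_force: [-0.2, 0.8, -5.1]
position: [0.4975, -0.3117, 0.0507]
wrist_force: [-3.0, 5.2, 5.1]
position: [0.4977, -0.3115, 0.0503]
wrist_force: [-7.3, 7.6, 16.3]
```

Contact with the V blocks (about 20 N up). I release, lift clear and check.

```bash
python3 -m inch '[{"x":0,"y":0,"z":0,"twist":0,"jaw":26},{"x":0,"y":0,"z":0,"twist":0,"jaw":29},{"x":0,"y":0,"z":0,"twist":0,"jaw":32},{"x":0,"y":0,"z":0,"twist":0,"jaw":40},{"x":0,"y":0,"z":0,"twist":0,"jaw":50},{"x":0,"y":0,"z":0,"twist":0,"jaw":60},{"x":0,"y":0,"z":0,"twist":0,"jaw":60},{"x":0,"y":0,"z":0,"twist":0,"jaw":60}]'; python3 -m inch '[{"x":0,"y":0,"z":-0.3,"twist":0,"jaw":60},{"x":0,"y":0,"z":-0.7,"twist":0,"jaw":60},{"x":0,"y":0,"z":-1,"twist":0,"jaw":60},{"x":0,"y":0,"z":-1,"twist":0,"jaw":60},{"x":0,"y":0,"z":-1,"twist":0,"jaw":60},{"x":0,"y":0,"z":-1,"twist":0,"jaw":60},{"x":0,"y":0,"z":-1,"twist":0,"jaw":60},{"x":0,"y":0,"z":-1,"twist":0,"jaw":60}]'; python3 -m inch '[{"x":-0.5,"y":-1,"z":-0.5,"twist":0,"jaw":60},{"x":-0.3,"y":-1,"z":-0.5,"twist":0,"jaw":60},{"x":-0.3,"y":-1,"z":0,"twist":0,"jaw":60},{"x":-0.3,"y":-1,"z":0,"twist":0,"jaw":60},{"x":-0.3,"y":-1,"z":0,"twist":0,"jaw":60},{"x":-0.3,"y":-1,"z":0,"twist":0,"jaw":60},{"x":-0.3,"y":-1,"z":0,"twist":0,"jaw":60},{"x":0,"y":0,"z":0,"twist":0,"jaw":60}]'
python3 - <<'E'
from h import *
a=grab('scene');b=grab('top')
A=cv2.resize(a[200:300,130:260],(520,400),interpolation=cv2.INTER_CUBIC);B=cv2.resize(b[145:245,290:380],(360,400),interpolation=cv2.INTER_CUBIC)
cv2.imwrite('pics/s3.png',cv2.resize(np.hstack([A,B]),(800,364)))
z=load('top');P=cloud(z)
m=(P[...,2]>.055)&(P[...,2]<.1)&(abs(P[...,0]-.497)<.1)&(abs(P[...,1]+.311)<.05)
Q=P[m];print(cv2.minAreaRect((Q[:,:2]*1000).astype(np.float32)),np.percentile(Q[:,2],[50,98]))
t=Q[(Q[:,2]>.066)&(abs(Q[:,0]-.497)<.033)];print('crest',np.percentile(t[:,2],95))
E
```

```text
clock: 17.17
position: [0.4975, -0.3121, 0.0476]
orientation: [[0.985, 0.173, 0.0], [0.173, -0.985, -0.0], [0.0, 0.0, -1.0]]
wrist_force: [0.0, 0.0, -0.4]
opening: 0.644
grasp_force: 0.0
clock: 17.83
position: [0.4974, -0.3118, 0.1891]
orientation: [[0.985, 0.173, 0.0], [0.173, -0.985, -0.0], [0.0, 0.0, -1.0]]
wrist_force: [0.2, 0.0, 0.5]
opening: 0.687
grasp_force: 0.0
clock: 18.5
position: [0.4266, -0.1793, 0.2078]
orientation: [[0.985, 0.175, -0.0], [0.175, -0.985, 0.001], [-0.0, -0.001, -1.0]]
wrist_force: [0.2, 0.1, -1.2]
opening: 0.694
grasp_force: 0.0
((565.2290649414062, -311.9993896484375), (54.80455780029297, 22.64634132385254), 60.82876205444336) [0.07567236 0.08051565]Traceback (most recent call last):
  File "<stdin>", line 8, in <module>
    return _quantile_unchecked(
        a, q, axis, out, overwrite_input, method, keepdims, weights)
    return _ureduce(a,
                    func=_quantile_ureduce_func,
    ...<5 lines>...
                    overwrite_input=overwrite_input,
                    method=method)
    r = func(a, **kwargs)
    result = _quantile(arr,
                       quantiles=q,
    ...<2 lines>...
                       out=out,
                       weights=wgt)
    slices_having_nans = np.isnan(arr[-1, ...])
                                  ~~~^^^^^^^^^
IndexError: index -1 is out of bounds for axis 0 with size 0
```

View pics/s3.png

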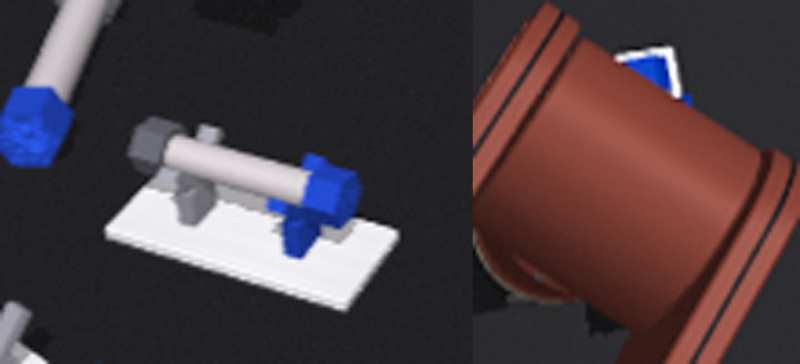

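The column lies level in both V blocks, hexagons outside them, blue end at the blue block (left panel, 330,190). Now back to the lever.

```bash
python3 -m inch '[{"x":0.165,"y":-0.98,"z":0,"twist":0,"jaw":60},{"x":0.165,"y":-0.98,"z":0,"twist":0,"jaw":60},{"x":0.165,"y":-0.98,"z":0,"twist":0,"jaw":60},{"x":0.165,"y":-0.98,"z":0,"twist":0,"jaw":60},{"x":0.165,"y":-0.98,"z":0,"twist":0,"jaw":60},{"x":0.165,"y":-0.98,"z":0,"twist":0,"jaw":60},{"x":0.165,"y":-0.98,"z":0,"twist":0,"jaw":60},{"x":0.165,"y":-0.98,"z":0,"twist":0,"jaw":60}]'>/dev/null; python3 -m inch '[{"x":0.165,"y":-0.98,"z":0,"twist":0,"jaw":60},{"x":0.165,"y":-0.98,"z":0,"twist":0,"jaw":60},{"x":0.165,"y":-0.98,"z":0,"twist":0,"jaw":60},{"x":0.165,"y":-0.98,"z":0,"twist":0,"jaw":60},{"x":0.165,"y":-0.98,"z":0,"twist":0,"jaw":60},{"x":0.165,"y":-0.98,"z":0,"twist":0,"jaw":60},{"x":0.165,"y":-0.98,"z":0,"twist":0,"jaw":60},{"x":0.165,"y":-0.98,"z":0,"twist":0,"jaw":60}]'>/dev/null; python3 -m inch '[{"x":0.165,"y":-0.98,"z":0,"twist":0,"jaw":60},{"x":0.165,"y":-0.98,"z":0,"twist":0,"jaw":60},{"x":0.165,"y":-0.98,"z":0,"twist":0,"jaw":60},{"x":0.165,"y":-0.98,"z":0,"twist":0,"jaw":60},{"x":0.165,"y":-0.98,"z":0,"twist":0,"jaw":60},{"x":0.165,"y":-0.98,"z":0,"twist":0,"jaw":60},{"x":0.165,"y":-0.98,"z":0,"twist":0,"jaw":60},{"x":0.165,"y":-0.98,"z":0,"twist":0,"jaw":60}]'>/dev/null; python3 -m inch '[{"x":0,"y":0,"z":0,"twist":0.98,"jaw":60},{"x":0,"y":0,"z":0,"twist":0.98,"jaw":60},{"x":0,"y":0,"z":0,"twist":0.98,"jaw":60},{"x":0,"y":0,"z":0,"twist":0.98,"jaw":60},{"x":0,"y":0,"z":0,"twist":0,"jaw":60},{"x":0,"y":0,"z":0,"twist":0,"jaw":60}]'
python3 - <<'E'
from h import *
s=ctrl.sense();p=np.array(s['position']);R=np.array(s['orientation'])
print(np.degrees(np.arctan2(R[1,0],R[0,0])),R.T@(np.array([.422,.339,p[2]])-p)/.02,s['joint_positions'][5])
grab('top');z=load('top');P=cloud(z)
m=(P[...,2]>.055)&(P[...,2]<.1)&(abs(P[...,0]-.497)<.1)&(abs(P[...,1]+.311)<.05)
Q=P[m];print(cv2.minAreaRect((Q[:,:2]*1000).astype(np.float32)),np.percentile(Q[:,2],[50,98]))
t=Q[(Q[:,2]>.066)&(abs(Q[:,0]-.497)<.033)]
if len(t):print('crest',np.percentile(t[:,2],[50,95]),t.mean(0),len(t))
E
```

```text
clock: 21.1
position: [0.4252, 0.295, 0.2076]
orientation: [[0.957, -0.289, 0.0], [-0.289, -0.957, 0.0], [0.0, -0.0, -1.0]]
wrist_force: [0.4, 0.3, -1.1]
opening: 0.686
grasp_force: 0.0
-16.805947124517232 [-7.87792623e-01 -2.06257154e+00 -2.13499129e-05] 132.82683913315546
((496.58782958984375, -310.9179382324219), (160.5897216796875, 63.14898681640625), 10.368149757385254) [0.06985413 0.0800815 ]
crest [0.07040181 0.07412654] [ 0.49717865 -0.30929947  0.07048951] 213
```

The column is seated: rectangle centre (0.4966, -0.3109), crest about 73 mm against 72.5 mm expected. I go down on the grip again.

```bash
python3 -m inch '[{"x":-0.26,"y":-0.69,"z":0,"twist":0,"jaw":60},{"x":-0.26,"y":-0.69,"z":0,"twist":0,"jaw":60},{"x":-0.26,"y":-0.69,"z":0,"twist":0,"jaw":60},{"x":0,"y":0,"z":0.9,"twist":0,"jaw":60},{"x":0,"y":0,"z":0.9,"twist":0,"jaw":60},{"x":0,"y":0,"z":0.9,"twist":0,"jaw":60},{"x":0,"y":0,"z":0.9,"twist":0,"jaw":60},{"x":0,"y":0,"z":0.9,"twist":0,"jaw":60}]'>/dev/null; python3 -m inch '[{"x":0,"y":0,"z":0.9,"twist":0,"jaw":60},{"x":0,"y":0,"z":0.55,"twist":0,"jaw":60},{"x":0,"y":0,"z":0,"twist":0,"jaw":60}]'; python3 -m inch '[{"x":0,"y":0,"z":0,"twist":0,"jaw":15},{"x":0,"y":0,"z":0,"twist":0,"jaw":15},{"x":0,"y":0,"z":0,"twist":0,"jaw":15},{"x":0,"y":0,"z":0,"twist":0,"jaw":15},{"x":0,"y":0,"z":0,"twist":0,"jaw":15},{"x":0,"y":0,"z":0,"twist":0,"jaw":15},{"x":0,"y":0,"z":0,"twist":0,"jaw":15},{"x":0,"y":0,"z":0,"twist":0,"jaw":15}]' 15
```

```text
clock: 22.07
position: [0.4197, 0.3384, 0.0857]
orientation: [[0.957, -0.291, -0.004], [-0.291, -0.957, -0.003], [-0.003, 0.004, -1.0]]
wrist_force: [-0.7, -0.5, 0.2]
opening: 0.692
grasp_force: 0.0
clock: 22.73
position: [0.4216, 0.3395, 0.0889]
orientation: [[0.956, -0.292, 0.0], [-0.292, -0.956, 0.0], [0.0, -0.001, -1.0]]
wrist_force: [-0.4, -0.0, 1.3]
opening: 0.249
grasp_force: 15.0
```

```bash
python3 -m inch '[{"x":-0.216,"y":0.445,"z":0,"twist":-0.55,"jaw":15},{"x":-0.196,"y":0.454,"z":0,"twist":-0.55,"jaw":15},{"x":-0.176,"y":0.462,"z":0,"twist":-0.55,"jaw":15},{"x":-0.156,"y":0.469,"z":0,"twist":-0.55,"jaw":15},{"x":-0.135,"y":0.476,"z":0,"twist":-0.55,"jaw":15},{"x":-0.114,"y":0.481,"z":0,"twist":-0.55,"jaw":15},{"x":-0.093,"y":0.486,"z":0,"twist":-0.55,"jaw":15},{"x":-0.072,"y":0.489,"z":0,"twist":-0.55,"jaw":15}]'; python3 -m inch '[{"x":-0.05,"y":0.492,"z":0,"twist":-0.55,"jaw":15},{"x":-0.029,"y":0.494,"z":0,"twist":-0.55,"jaw":15},{"x":-0.007,"y":0.494,"z":0,"twist":-0.55,"jaw":15},{"x":0.014,"y":0.494,"z":0,"twist":-0.55,"jaw":15},{"x":0.036,"y":0.493,"z":0,"twist":-0.55,"jaw":15},{"x":0,"y":0,"z":0,"twist":0,"jaw":15},{"x":0,"y":0,"z":0,"twist":0,"jaw":15}]'; python3 - <<'E'
from h import *
s=ctrl.sense();p=np.array(s['position']);R=np.array(s['orientation'])
d=p[:2]-[.484,.2746];print(np.hypot(*d),np.degrees(np.arctan2(d[1],d[0]))%360,np.degrees(np.arctan2(R[1,0],R[0,0])))
E
```

```text
clock: 23.4
position: [0.3936, 0.2686, 0.0889]
orientation: [[0.972, 0.233, -0.0], [0.233, -0.972, 0.003], [0.0, -0.003, -1.0]]
wrist_force: [-1.3, 5.3, 1.7]
opening: 0.248
grasp_force: 15.0
clock: 23.98
position: [0.4106, 0.221, 0.0887]
orientation: [[0.847, 0.531, -0.001], [0.531, -0.847, -0.001], [-0.001, 0.001, -1.0]]
wrist_force: [-2.4, -2.8, 6.5]
opening: 0.251
grasp_force: 15.0
0.09083444537946644 216.12515617120087 32.06749650469268
```

```bash
python3 -m inch '[{"x":0.057,"y":0.491,"z":0,"twist":-0.55,"jaw":15},{"x":0.079,"y":0.488,"z":0,"twist":-0.55,"jaw":15},{"x":0,"y":0,"z":0,"twist":0,"jaw":15},{"x":0,"y":0,"z":0,"twist":0,"jaw":15}]'; python3 -m inch '[{"x":0,"y":0,"z":0,"twist":0,"jaw":60},{"x":0,"y":0,"z":0,"twist":0,"jaw":60},{"x":0,"y":0,"z":0,"twist":0,"jaw":60},{"x":0,"y":0,"z":-0.5,"twist":0,"jaw":60},{"x":0,"y":0,"z":-1,"twist":0,"jaw":60},{"x":0,"y":0,"z":-1,"twist":0,"jaw":60},{"x":0,"y":0,"z":-1,"twist":0,"jaw":60},{"x":0,"y":0,"z":-1,"twist":0,"jaw":60}]' >/dev/null; python3 -m inch '[{"x":-1,"y":0,"z":-1,"twist":0,"jaw":60},{"x":-1,"y":0,"z":-0.5,"twist":0,"jaw":60},{"x":-1,"y":0,"z":0,"twist":0,"jaw":60},{"x":-1,"y":0,"z":0,"twist":0,"jaw":60},{"x":0,"y":0,"z":0,"twist":0,"jaw":60},{"x":0,"y":0,"z":0,"twist":0,"jaw":60}]'; python3 - <<'E'
from h import *
a=grab('wrist');cv2.imwrite('pics/w5.png',cv2.resize(a,(800,600)))
E
```

```text
clock: 24.32
position: [0.4242, 0.2068, 0.0887]
orientation: [[0.771, 0.637, 0.0], [0.637, -0.771, -0.001], [-0.0, 0.001, -1.0]]
wrist_force: [-1.9, -2.9, 5.1]
opening: 0.25
grasp_force: 15.0
clock: 25.48
position: [0.3626, 0.1559, 0.2094]
orientation: [[0.77, 0.639, 0.002], [0.639, -0.77, 0.001], [0.002, 0.001, -1.0]]
wrist_force: [0.8, 0.6, -0.2]
opening: 0.689
grasp_force: 0.0
```

View pics/w5.png

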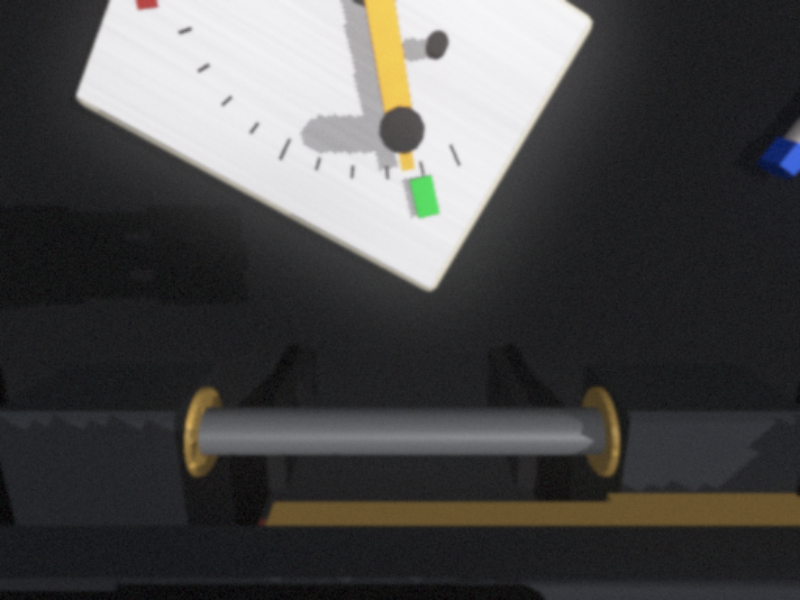

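The lever is a little short of the mark: nose at (407,165), grip at (402,130), mark at (425,196). I compute the remaining angle.

```bash
cat > ang.py <<'E'
from h import *
z=load('wrist');hsv=cv2.cvtColor(z['p'],cv2.COLOR_BGR2HSV);H,S,V=hsv[...,0],hsv[...,1],hsv[...,2]
def ms(m,h):
    m[235:]=0;v,u=np.nonzero(m);return np.array([plane(z,a,b,h)[:2] for a,b in zip(u,v)])
def fit(Q):
    c=Q.mean(0);return c,np.linalg.svd(Q-c,full_matrices=0)[2][0]
A=lambda d:np.degrees(np.arctan2(d[1],d[0]))%180
y=ms((H>15)&(H<32)&(S>110)&(V>120),.074);c,v=fit(y);print('bar',c,A(v),len(y))
g=ms((H>45)&(H<80)&(S>110),.062);cg,vg=fit(g);print('mark',cg,A(vg),len(g))
P=cloud(z);k=(abs(P[...,2]-.124)<.006);k[235:]=0;q=P[k][:,:2];gr=q.mean(0);print('grip',gr,len(q))
w=np.array([np.cos(np.radians(A(v))),np.sin(np.radians(A(v)))]); piv=c+w*((gr-c)@w)+.09*w
print('pivot',piv,'to grip',A(piv-gr),'to mark',A(piv-cg),np.hypot(*(piv-cg)),'need',A(piv-cg)-A(v),A(vg)-A(v))
E
python3 ang.py
```

```text
bar [0.45015929 0.23781642] 50.12048999853215 1332
mark [0.40595202 0.17543855] 140.49066984056486 315
grip [0.42588441 0.20905774] 699
pivot [0.48373526 0.27800202] to grip 50.000133224429256 to mark 52.8236375592006 0.12872255925015436 need 2.703147560668448 90.37017984203271
```

```bash
sed -i 's/^g=ms.*/mm=((H>45)\&(H<80)\&(S>110)).astype(np.uint8);mm[235:]=0;n_,l_,st,_=cv2.connectedComponentsWithStats(mm);g=ms(l_==1+st[1:,4].argmax(),.062);cg,vg=fit(g);print("mark",cg,A(vg),len(g),cv2.minAreaRect((g*1000).astype(np.float32)))/' ang.py && python3 ang.py; python3 - <<'E'
from h import *
s=ctrl.sense();p=np.array(s['position']);R=np.array(s['orientation'])
print(R.T@(np.array([.4242,.2068,.0887])-p)/.02)
E
```

```text
bar [0.45015929 0.23781642] 50.12048999853215 1332
mark [0.4064757  0.17501347] 52.61414610795329 314 ((406.36767578125, 174.92129516601562), (22.561601638793945, 12.224050521850586), 52.95930862426758)
grip [0.42588441 0.20905774] 699
pivot [0.48373526 0.27800202] to grip 50.000133224429256 to mark 53.123641717347 0.12874658360556143 need 3.0031517188148484 2.4936561094211385
[ 3.95679643e+00 -1.78046281e-04  6.03777553e+00]
```

Both estimates give about 2.8° more, i.e. 4.4 mm at the grip. I regrasp and nudge.

```bash
python3 -m inch '[{"x":0.99,"y":0,"z":0,"twist":0,"jaw":60},{"x":0.99,"y":0,"z":0,"twist":0,"jaw":60},{"x":0.99,"y":0,"z":0,"twist":0,"jaw":60},{"x":0.99,"y":0,"z":0,"twist":0,"jaw":60},{"x":0,"y":0,"z":0,"twist":0,"jaw":60},{"x":0,"y":0,"z":0.9,"twist":0,"jaw":60},{"x":0,"y":0,"z":0.9,"twist":0,"jaw":60},{"x":0,"y":0,"z":0.9,"twist":0,"jaw":60}]'>/dev/null; python3 -m inch '[{"x":0,"y":0,"z":0.9,"twist":0,"jaw":60},{"x":0,"y":0,"z":0.9,"twist":0,"jaw":60},{"x":0,"y":0,"z":0.9,"twist":0,"jaw":60},{"x":0,"y":0,"z":0.6,"twist":0,"jaw":60},{"x":0,"y":0,"z":0,"twist":0,"jaw":60}]' | grep pos; python3 -m inch '[{"x":0,"y":0,"z":0,"twist":0,"jaw":15},{"x":0,"y":0,"z":0,"twist":0,"jaw":15},{"x":0,"y":0,"z":0,"twist":0,"jaw":15},{"x":0,"y":0,"z":0,"twist":0,"jaw":15},{"x":0,"y":0,"z":0,"twist":0,"jaw":15},{"x":0,"y":0,"z":0,"twist":0,"jaw":15},{"x":0,"y":0,"z":0,"twist":0,"jaw":15}]' 15; python3 -m inch '[{"x":0.02,"y":0.11,"z":0,"twist":0,"jaw":15},{"x":0.02,"y":0.11,"z":0,"twist":0,"jaw":15},{"x":0,"y":0,"z":0,"twist":0,"jaw":15},{"x":0,"y":0,"z":0,"twist":0,"jaw":15}]'
```

```text
position: [0.4212, 0.206, 0.0855]
clock: 27.2
position: [0.4237, 0.2066, 0.0889]
orientation: [[0.769, 0.639, 0.001], [0.639, -0.769, 0.0], [0.001, 0.0, -1.0]]
wrist_force: [-0.4, -1.6, 1.9]
opening: 0.246
grasp_force: 13.8
clock: 27.53
position: [0.4267, 0.2037, 0.0888]
orientation: [[0.769, 0.64, -0.001], [0.64, -0.769, 0.0], [-0.0, -0.001, -1.0]]
wrist_force: [-3.6, 1.3, 6.5]
opening: 0.247
grasp_force: 15.0
```

```bash
python3 -m inch '[{"x":0,"y":0,"z":0,"twist":0,"jaw":60},{"x":0,"y":0,"z":0,"twist":0,"jaw":60},{"x":0,"y":0,"z":0,"twist":0,"jaw":60},{"x":0,"y":0,"z":-0.5,"twist":0,"jaw":60},{"x":0,"y":0,"z":-1,"twist":0,"jaw":60},{"x":0,"y":0,"z":-1,"twist":0,"jaw":60},{"x":0,"y":0,"z":-1,"twist":0,"jaw":60},{"x":0,"y":0,"z":-1,"twist":0,"jaw":60}]' >/dev/null; python3 -m inch '[{"x":-1,"y":0,"z":-1,"twist":0,"jaw":60},{"x":-1,"y":0,"z":-0.5,"twist":0,"jaw":60},{"x":-1,"y":0,"z":0,"twist":0,"jaw":60},{"x":-1,"y":0,"z":0,"twist":0,"jaw":60},{"x":0,"y":0,"z":0,"twist":0,"jaw":60},{"x":0,"y":0,"z":0,"twist":0,"jaw":60}]'; python3 - <<'E'
from h import *
a=grab('wrist');cv2.imwrite('pics/w6.png',cv2.resize(a[:200],(800,312)))
E
python3 ang.py
```

```text
clock: 28.7
position: [0.3656, 0.1522, 0.2094]
orientation: [[0.77, 0.639, 0.002], [0.639, -0.77, 0.0], [0.002, 0.001, -1.0]]
wrist_force: [0.1, 0.2, 0.9]
opening: 0.695
grasp_force: 0.0
bar [0.45190608 0.23620942] 52.788634460572226 1333
mark [0.40645014 0.17496091] 52.967325462774596 313 ((406.3233642578125, 174.85617065429688), (22.499000549316406, 12.2914400100708), 52.54092788696289)
grip [0.42899803 0.20648683] 702
pivot [0.4836406  0.27800089] to grip 52.617223330846414 to mark 53.16197356941857 0.1287462818727182 need 0.3733391088463449 0.17869100220237044
```

View pics/w6.png

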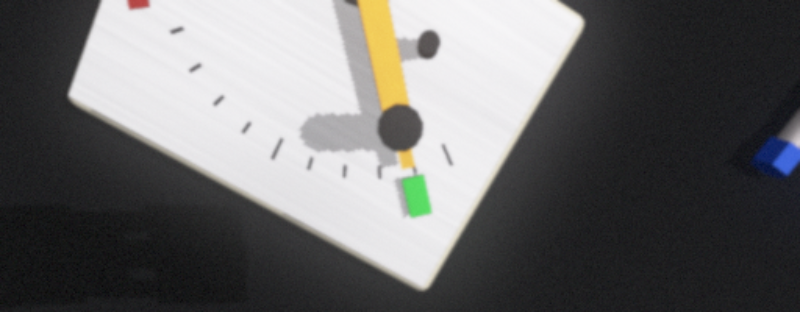

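The nose (407,162) now points at the green mark (416,196) within about 0.4°. The column is seated and the arm is clear, so I hand in.

```bash
python3 -c "
from workcell import ctrl
print(ctrl.hand_in())"
```

```text
the job is handed in; nothing more can be done
None
```

The job is handed in at about 29 s of the 72 s, with no verdict returned: I closed the lever onto its red stop, laid the column in the near cradle with its blue end at the blue block, then opened the lever to within about 0.4° of the green mark; the arm is clear and never went near the bottles or spanner, though I did not re-measure them.

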